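Fit the guide post in the socket that takes it to its mark

TASK

Take the guide post out of its holder and push it into a socket of the test jig until it truly bottoms, then read its ring mark against the jig's top. Only one of the three sockets is clear, the other two still have a spacer inside that stops the post well short: if the mark stays clear above the top, pull the post out and try another socket. Leave the post standing released in the socket where it bottoms with the ring mark level with the top; push gently, never with more than 30 N, and leave the other things on the bench where they are.

Things in the scene. Friction and masses are not known exactly. Their poses are not given: they have to be found in the camera images.
- post_grip (a point): The guide post: a loose upright round post 110 mm long, 0.08 to 0.17 kg: tapered nose (7 mm wide at the tip, 14 mm wide 6 mm higher), steel stem 14 mm in diameter, then from 70 mm up to its top a grey grip sleeve 22 mm in diameter. This point is on the axis midway up the sleeve, 90 mm above the tip; z runs up the post. It starts upright in the holder, tip 25 mm below the holder's top.
- post_mark (a point): The ring mark on the post's stem: a thin dark ring 2 mm wide, its middle (this point, on the axis) 40 mm above the tip and 50 mm below post_grip; z runs up the post.
- holder_hole (a point): Centre of the mouth of the hole in the fixed holder, a black block 70 x 70 mm and 35 mm high, with one blind hole 15.5 mm wide and 25 mm deep; this point is at the block's top. z up.
- jig: The fixed test jig: an aluminium block 90 (x) x 190 (y) mm, 55 mm high, with a lower grey nest with a circuit board (37 mm high, 75 mm wide) along its +x side. Origin at the centre of the block's underside; z up. Three blind sockets 16.5 mm wide are at its y = +55, 0 and -55 mm. Which one is clear changes from start to start and cannot be seen.
- socket_left (a point): Centre of the mouth of the socket at the jig's +y end, at the block's top (55 mm above the bench); axes as the jig's. In each socket sits a stiff metal cup that the post must push down: the tip meets it 10 to 22 mm below the top, it slides under about 6 N (wall rub can add short peaks of several N), stays where it is left (no spring back) and then stops hard.
- multimeter: Bystander: a black hand multimeter lying on the bench, 150 x 75 x 38 mm; origin at the centre of its underside.
- jar: Bystander: a small closed amber jar, 40 mm wide, 50 mm high; origin at the centre of its underside.
- driver: Bystander: a screwdriver 170 mm long lying on the bench.
- socket_middle (a point): Centre of the mouth of the middle socket, at the block's top; axes as the jig's; a cup inside as in the left one. In the clear socket (any of the three) the hard stop comes with the post's tip 40 mm below the top, ring mark level with the top; in the two with a spacer at about 29 mm, ring mark about 11 mm above the top.
- socket_right (a point): Centre of the mouth of the socket at the jig's -y end, at the block's top; axes as the jig's; made as the others.

How it is judged:
On the way:
1. the post is lifted clear out of the holder (z of post_mark in the frame of holder_hole above 0.042 m), for 0.1 s.
At the end, for the whole second after the job is handed in: The post stands released and at rest in one of the three sockets, upright within 0.08 rad, its ring mark within 3 mm of the socket's centre sideways and no more than 2 mm above the jig's top (nor 4 mm below it), which only the clear socket allows (((horizontal distance between post_mark and socket_left below 0.003 m and z of post_mark in the frame of socket_left between -0.004 and 0.002 m) or (horizontal distance between post_mark and socket_right below 0.003 m and z of post_mark in the frame of socket_right between -0.004 and 0.002 m) or (horizontal distance between post_mark and socket_middle below 0.003 m and z of post_mark in the frame of socket_middle between -0.004 and 0.002 m)) and angle between post_mark's own z axis and vertical below 0.08 rad and linear speed of post below 0.01 m/s); the robot touches nothing.
It fails at once if the post is pushed against the jig or its sockets with more than 30 N (contact force between post and jig above 30 N).
It fails at once if a bystander (multimeter, jar, screwdriver) is moved by more than 20 mm (distance of any of multimeter, jar, driver from where it was at the start of the episode above 0.02 m).
It also fails if it takes over 51 s, if anything falls off the work surface, if the arm or the gripper's body presses on something with over 40 N, if the wrist force passes 120 N, or if a joint passes its speed limit or range.

ROBOT

A 6-joint arm with a two-finger parallel gripper is mounted at the origin on the work surface. World frame = base frame: x ahead of the robot, y to its left, z up, the work surface at z = 0. Lengths are in m, angles in rad, forces in N, time in s.
With the tool pointing down it reaches from about 0.35 to 0.975 m from the base axis. Payload 7.1 kg.
Tool frame: the origin (TCP) lies on the centre line of the jaws, within the pads' length; the fingertips stand 11 mm ahead of it and the grasp point (between the pads) lies 8 mm behind it; z points along the fingers, x is the direction in which the jaws open and shut, and the axes are right-handed (so a half turn about z gives the same grasp; the last joint's range is limited). The gripper opens to 88 mm and grips with 3 to 60 N. Pads are 20 mm wide; open, the fingers measure 115 mm over their backs; the gripper's body (75 mm by 178 mm) begins 61 mm behind the grasp point.
Start: joints at [-1.364, 0.423, 1.63, -0, 1.089, -0.019], TCP at [0.14, -0.609, 0.211] pointing down, gripper open.
Joint ranges: [-3, 3], [-0.9, 2.11], [0.09, 2.58], [-1.31, 4.45], [0.11, 2.69], [-2.54, 2.54]. Speed limits (rad/s): [2.39, 2.39, 3.01, 3.14, 3.14, 3.14].

INTERFACE

Orientations are given as a rotation vector (axis times angle).
In Python, from plant import bot gives the robot as it stands.
- The arm moves only by the tool play_rows, never from a script. Its argument "steps" is a list of rows, each an object of numbers: "gripper": the finger opening in mm, from 0 to 87.8; "x", "y", "z": the shift along the world's x, y, z in units of 50 mm (1.0 is 50 mm); "roll": the turn about the world's z in units of 6 degrees (1.0 is 6 degrees). A call has 1 to 10 rows; each row shifts and turns the pose as measured when the row begins; what a row does not reach is not made up. A row lasts 1/10 s, in which the tool goes at most 50 mm and 8.59 degrees, less where a joint would pass 70% of its speed; a pose out of reach is approached as far as the arm can. A call is refused whole if a number of a shift passes 1 or a number of a turn 1, either way. A call with a gripper value outside its range is refused whole. The fingers move at their own pace and stop on an object; "force" is the grip in N (left out, the last holds). Time passes only in rows, so rows that do not move let the fingers close. It gives the time, the measured TCP pose, the force and the opening at its end, in the units of the state.
- bot.state(): the state, without advancing time (a new reading comes with each control period).
- bot.capture(name): name is "scene" or "top" or "wrist"; returns (picture, depth): 420x560x3 uint8, red, green, blue; 420x560 float32, m along the optical axis (not along the pixel's ray), 0 where there is no reading.
- bot.get_calibration(name): a dict with "mtx" (3x3 intrinsics, pixels), "world_from_camera" (4x4, takes a point from camera to world coordinates); the wrist camera has in their place "T_tool_cam" (4x4, takes a point from camera to tool coordinates, whose origin is the TCP and whose axes are the tool frame's). Camera axes: x right, y down, z forward; pixel columns grow to the right and rows downward; lengths in m; the calibration is good to about 2 mm. A picture is of the moment at which its call begins: read the wrist's pose just before it. get_calibration takes no time and is no camera call.
- bot.hand_in(): hands the job in, once; it reports no verdict.
The state is a dict: "clock": time; "joint_positions": joint angles; "joint_vel": joint speeds; "joint_torque": joint torques, N m; "eef_pos": TCP position; "eef_rot": TCP orientation; "ft_force": force on the tool from outside, world axes, zero at the start; "wrist_torque": the same for the moment, N m; "gripper_width": finger opening in m.
Only numpy, scipy, OpenCV 4.12 (cv2) and the standard library are available. Lean on these libraries where they do the work, as an engineer would, in place of code of your own. Each camera call takes 0.05 s, during which the arm holds its last target. There are 200 camera calls.

## Working session

There is one attempt and no reset: what is moved stays moved. The work goes in short steps, Python scripts to look and compute and a tool call to move; the robot and the scene stay as the last step left them, time stands still between calls to the robot, and variables do not carry over. Pictures are saved under pics/ and viewed, about 8 in all and at most 12, crops included, and the job is handed in when it is done.

Besides the shell and the picture viewer there is one more tool, called after "Request:" in YAML: its name, and indented under it one key for each argument. play_rows: Moves the arm, as the interface text tells. Its arguments: {"type":"object","properties":{"steps":{"type":"array","items":{"type":"object","properties":{"gripper":{"type":"number"},"x":{"type":"number"},"y":{"type":"number"},"z":{"type":"number"},"roll":{"type":"number"}}}},"force":{"type":"number"}},"required":["steps"]}

```bash
mkdir -p pics
cat > h.py <<'E'
import numpy as np, cv2
from plant import bot
def ray(cal,u,v,T=None):
    K=cal["mtx"];W=cal.get("world_from_camera") if T is None else T
    W=np.array(W); d=W[:3,:3]@np.linalg.inv(np.array(K))@np.array([u,v,1.]); return W[:3,3],d
def onz(cal,u,v,z,T=None):
    o,d=ray(cal,u,v,T); return o+d*(z-o[2])/d[2]
def pt(cal,u,v,depth,T=None):
    o,d=ray(cal,u,v,T); return o+d*depth
def wristT():
    s=bot.state(); R=cv2.Rodrigues(np.array(s["eef_rot"],float))[0]
    A=np.eye(4);A[:3,:3]=R;A[:3,3]=s["eef_pos"]; return A@np.array(bot.get_calibration("wrist")["T_tool_cam"])
def save(n,im): cv2.imwrite("pics/"+n+".png",im[:,:,::-1])
E
python3 - <<'E'
from h import *
np.set_printoptions(precision=4,suppress=True)
for n in("top","scene"):
    im,d=bot.capture(n); save(n,im); np.savez("pics/"+n,im=im,d=d); print(n,bot.get_calibration(n))
print(bot.get_calibration("wrist"),bot.state())
E
```

```text
top {'mtx': array([[421.4926,   0.    , 280.6849],
       [  0.    , 421.4926, 205.5422],
       [  0.    ,   0.    ,   1.    ]]), 'world_from_camera': array([[-0.0047, -0.9803,  0.1977,  0.3553],
       [-0.9998,  0.0088,  0.0201,  0.0837],
       [-0.0214, -0.1975, -0.9801,  1.2135],
       [ 0.    ,  0.    ,  0.    ,  1.    ]])}
scene {'mtx': array([[464.7314,   0.    , 285.6061],
       [  0.    , 464.7314, 207.6249],
       [  0.    ,   0.    ,   1.    ]]), 'world_from_camera': array([[-0.2577,  0.6822, -0.6843,  1.2226],
       [ 0.9662,  0.1861, -0.1783,  0.2569],
       [ 0.0057, -0.7071, -0.7071,  0.7661],
       [ 0.    ,  0.    ,  0.    ,  1.    ]])}
{'mtx': array([[306.0744,   0.    , 279.7694],
       [  0.    , 306.0744, 208.1482],
       [  0.    ,   0.    ,   1.    ]]), 'T_tool_cam': array([[ 1.    , -0.0015, -0.0001,  0.0001],
       [ 0.0015,  0.9706,  0.2409, -0.0663],
       [-0.0003, -0.2409,  0.9706, -0.1726],
       [ 0.    ,  0.    ,  0.    ,  1.    ]])} {'clock': 0.1, 'joint_positions': array([-1.364 ,  0.4238,  1.6306,  0.    ,  1.0886, -0.019 ]), 'joint_vel': array([-0.0016, -0.0002, -0.004 ,  0.0004,  0.0013, -0.0022]), 'joint_torque': array([ -0.0001, -54.561 , -27.4324,   0.0646,   0.0189,  -0.0001]), 'eef_pos': array([ 0.1399, -0.6086,  0.2105]), 'eef_rot': array([-2.4569,  1.9565,  0.0017]), 'ft_force': array([-0.9158,  1.0947, -1.1571]), 'wrist_torque': array([ 0.0216, -0.0186,  0.0239]), 'gripper_width': 0.08782196885315449}
```

View pics/top.png

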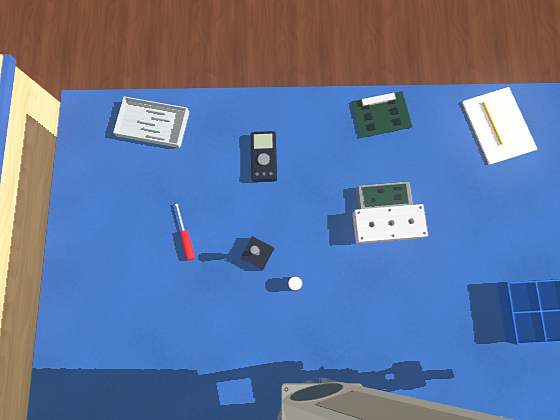

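View pics/scene.png

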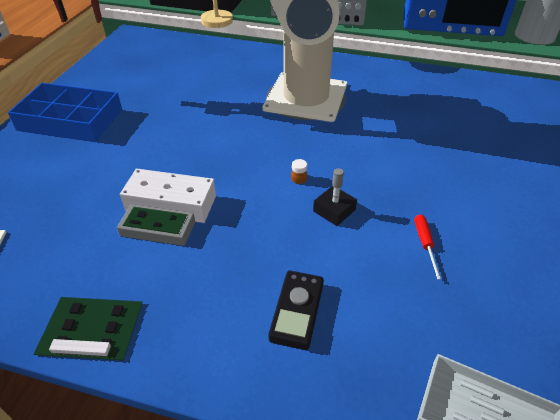

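Top view: post top at about (255,251) in its black holder, jar (295,284), sockets about (364,223), (391,223), (411,221). Scene view: post top about (338,172), sockets about (144,184), (167,187), (190,190).

Run:
```python
from h import *
np.set_printoptions(precision=4,suppress=True)
P={"top":[(255,251),(364,223),(391,223),(411,221),(295,284)],"scene":[(338,172),(144,184),(167,187),(190,190),(299,164)]}
C={n:bot.get_calibration(n) for n in P}
for n in P:
    d=np.load(f"pics/{n}.npz")["d"]
    for u,v in P[n]: print(n,u,v,pt(C[n],u,v,np.median(d[v-1:v+2,u-1:u+2])))
# jig top mask, top view: 3D cloud
f=np.load("pics/top.npz");im,d=f["im"],f["d"]
m=((im.min(2)>170)).astype(np.uint8); m[:, :330]=0;m[:,450:]=0;m[:190]=0;m[260:]=0
c=max(cv2.findContours(m,0,2)[0],key=cv2.contourArea)
for p in cv2.boxPoints(cv2.minAreaRect(c)): print(p,onz(C["top"],*p,0.055))
k=(m>0)&(d>0);v,u=np.nonzero(k);Z=np.array([pt(C["top"],a,b,d[b,a])[2] for a,b in zip(u,v)]);print("jig z",np.median(Z))
# sockets dark blobs
for n,(r0,r1,c0,c1) in {"top":(205,243,354,426),"scene":(170,215,122,214)}.items():
    im=np.load(f"pics/{n}.npz")["im"][r0:r1,c0:c1]; g=im.max(2)
    q=cv2.connectedComponentsWithStats((g<140).astype(np.uint8))
    for s,ce in zip(q[2][1:],q[3][1:]):
        if 12<s[4]<150: print(n,s[4],ce+[c0,r0],onz(C[n],ce[0]+c0,ce[1]+r0,.055))
```

```text
top 255 251 [0.4562 0.1733 0.1204]
top 364 223 [ 0.538  -0.1235  0.0524]
top 391 223 [ 0.5406 -0.203   0.0319]
top 411 221 [ 0.5455 -0.2588  0.0341]
top 295 284 [0.3725 0.0698 0.0496]
scene 338 172 [0.463  0.1739 0.119 ]
scene 144 184 [ 0.5353 -0.2606  0.0439]
scene 167 187 [ 0.5317 -0.2044  0.0449]
scene 190 190 [ 0.5274 -0.1495  0.0451]
scene 299 164 [0.3767 0.0689 0.0491]
[353.2035 190.5437] [ 0.6302 -0.0968  0.055 ]
[423.2353 184.9412] [ 0.6445 -0.2936  0.055 ]
[427.3212 236.0143] [ 0.5001 -0.2945  0.055 ]
[357.2894 241.6169] [ 0.486  -0.1024  0.055 ]
jig z 0.053609357763569454
top 43 [356.1395 209.814 ] [ 0.575  -0.1028  0.055 ]
top 31 [372.5484 205.3226] [ 0.5873 -0.149   0.055 ]
top 19 [390.9474 222.6842] [ 0.5379 -0.1973  0.055 ]
top 16 [410.9375 221.25  ] [ 0.5414 -0.2525  0.055 ]
top 22 [371.1364 224.0909] [ 0.5344 -0.1426  0.055 ]
scene 18 [143.8333 183.0556] [ 0.5431 -0.2545  0.055 ]
scene 20 [166.8  186.25] [ 0.5392 -0.1995  0.055 ]
scene 23 [189.913  189.5652] [ 0.5357 -0.1447  0.055 ]
```

Request:
play_rows:
  steps:
    - {"x": 0.7,"y": 0.6}
    - {"x": 0.7,"y": 0.6}
    - {"x": 0.7,"y": 0.6}
    - {"x": 0.7,"y": 0.6}
    - {"x": 0.7,"y": 0.6}
    - {"x": 0.7,"y": 0.6}
    - {"x": 0.7,"y": 0.6}
    - {"x": 0.7,"y": 0.6}
    - {"x": 0.7,"y": 0.6}
    - {"x": 0.7,"y": 0.6}

```text
invalid input at $.steps[0]: expected keys gripper, x, y, z, roll
```

Request:
play_rows:
  steps:
    - {"gripper": 60,"x": 0.7,"y": 0.6,"z": 0,"roll": 0}
    - {"gripper": 60,"x": 0.7,"y": 0.6,"z": 0,"roll": 0}
    - {"gripper": 60,"x": 0.7,"y": 0.6,"z": 0,"roll": 0}
    - {"gripper": 60,"x": 0.7,"y": 0.6,"z": 0,"roll": 0}
    - {"gripper": 60,"x": 0.7,"y": 0.6,"z": 0,"roll": 0}
    - {"gripper": 60,"x": 0.7,"y": 0.6,"z": 0,"roll": 0}
    - {"gripper": 60,"x": 0.7,"y": 0.6,"z": 0,"roll": 0}
    - {"gripper": 60,"x": 0.7,"y": 0.6,"z": 0,"roll": 0}
    - {"gripper": 60,"x": 0.7,"y": 0.6,"z": 0,"roll": 0}
    - {"gripper": 60,"x": 0.7,"y": 0.6,"z": 0,"roll": 0}

```text
clock: 1.1
eef_pos: [0.495, -0.2982, 0.2074]
eef_rot: [-2.447, 1.97, 0.008]
ft_force: [0.6, -1.1, -0.1]
gripper_width: 0.0601
```

Request:
play_rows:
  steps:
    - {"gripper": 60,"x": 0.3,"y": 0.7,"z": 0.3,"roll": 0}
    - {"gripper": 60,"x": 0.3,"y": 0.7,"z": 0.3,"roll": 0}
    - {"gripper": 60,"x": 0.2,"y": 0.6,"z": 0.3,"roll": 0}
    - {"gripper": 60,"x": 0,"y": 0,"z": 0,"roll": 0}
    - {"gripper": 60,"x": 0,"y": 0,"z": 0,"roll": 0}

```text
clock: 1.6
eef_pos: [0.5392, -0.1889, 0.2514]
eef_rot: [-2.454, 1.96, 0.013]
ft_force: [0.0, 0.3, -0.2]
gripper_width: 0.0602
```

Run:
```python
from h import *
np.set_printoptions(precision=4,suppress=True)
T=wristT(); im,d=bot.capture("wrist"); save("w1",im); np.savez("pics/w1",im=im,d=d,T=T); print(T,bot.state()["eef_pos"])
```

```text
[[ 0.2196 -0.9454 -0.2409  0.6049]
 [-0.9756 -0.2145 -0.0476 -0.1753]
 [-0.0066  0.2455 -0.9694  0.4237]
 [ 0.      0.      0.      1.    ]] [ 0.5392 -0.1893  0.2514]
```

View pics/w1.png

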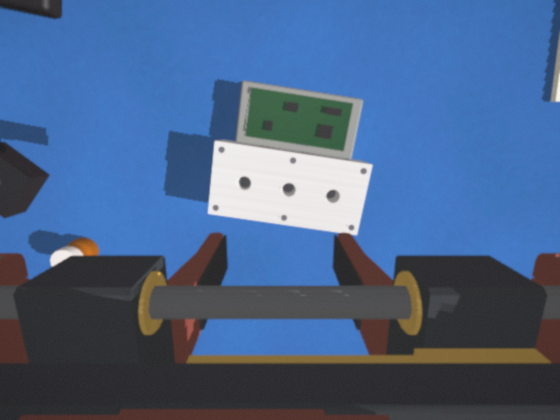

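Wrist view: sockets at about (245,183), (289,189), (333,196), jig block with nest beyond it.

Run:
```python
from h import *
np.set_printoptions(precision=4,suppress=True)
f=np.load("pics/w1.npz");im,d,T=f["im"],f["d"],f["T"];c=bot.get_calibration("wrist")
g=im.max(2)
for u,v in [(245,183),(289,189),(333,196)]:
    w=(g[v-12:v+13,u-12:u+13]<130).astype(np.uint8)
    q=cv2.connectedComponentsWithStats(w);i=1+np.argmax(q[2][1:,4]);ce=q[3][i]+[u-12,v-12]
    print(q[2][i,4],ce,onz(c,*ce,.055,T))
for u,v in [(267,186),(311,193)]: print(pt(c,u,v,d[v,u],T))
```

```text
93 [244.4194 182.1505] [ 0.5356 -0.1443  0.055 ]
80 [288.15   187.9625] [ 0.5404 -0.1979  0.055 ]
61 [331.1148 194.2951] [ 0.5443 -0.2511  0.055 ]
[ 0.5372 -0.1721  0.0559]
[ 0.5399 -0.227   0.0522]
```

Request:
play_rows:
  steps:
    - {"gripper": 60,"x": 0,"y": 0.9,"z": 0,"roll": 0}
    - {"gripper": 60,"x": 0,"y": 0.9,"z": 0,"roll": 0}
    - {"gripper": 60,"x": 0,"y": 0.9,"z": 0,"roll": 0}
    - {"gripper": 60,"x": 0,"y": 0.9,"z": 0,"roll": 0}
    - {"gripper": 60,"x": -0.4,"y": 0.8,"z": 0,"roll": 0}
    - {"gripper": 60,"x": -0.4,"y": 0.8,"z": 0,"roll": 0}
    - {"gripper": 60,"x": -0.4,"y": 0.8,"z": 0,"roll": 0}
    - {"gripper": 60,"x": -0.4,"y": 0.8,"z": 0,"roll": 0}
    - {"gripper": 60,"x": 0,"y": 0,"z": 0,"roll": 0}
    - {"gripper": 60,"x": 0,"y": 0,"z": 0,"roll": 0}

```text
clock: 2.65
eef_pos: [0.4523, 0.147, 0.2439]
eef_rot: [2.427, -1.982, -0.021]
ft_force: [0.5, 0.4, 0.3]
gripper_width: 0.0599
```

Run:
```python
from h import *
np.set_printoptions(precision=4,suppress=True)
T=wristT(); im,d=bot.capture("wrist"); save("w2",im); np.savez("pics/w2",im=im,d=d,T=T); print(T,bot.state()["eef_pos"])
```

```text
[[ 0.1982 -0.9476 -0.2508  0.5199]
 [-0.9802 -0.1929 -0.0456  0.1598]
 [-0.0052  0.2548 -0.967   0.4156]
 [ 0.      0.      0.      1.    ]] [0.4524 0.1467 0.2439]
```

View pics/w2.png

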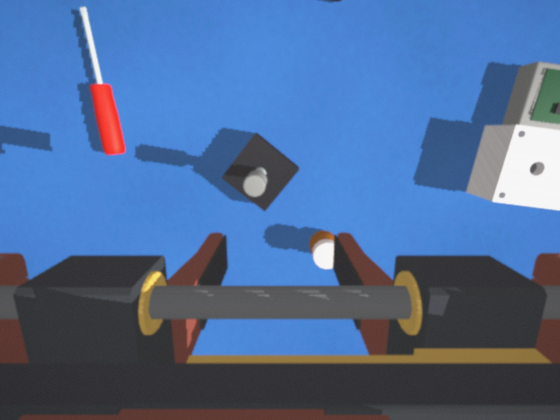

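Post top at about (254,185) in the wrist view, holder around it, jar at (324,252).

Run:
```python
from h import *
np.set_printoptions(precision=4,suppress=True)
f=np.load("pics/w2.npz");im,d,T=f["im"],f["d"],f["T"];c=bot.get_calibration("wrist")
# sleeve top: depth cluster nearest
r=(slice(160,205),slice(235,275)); dd=d[r]; k=(dd>0)&(dd<np.min(dd[dd>0])+.006)
v,u=np.nonzero(k); (cu,cv),rad=cv2.minEnclosingCircle(np.stack([u,v],1).astype(np.float32)); cu+=235;cv+=160
p=pt(c,cu,cv,np.median(dd[k]),T);print("wrist",cu,cv,rad,k.sum(),p, onz(c,cu,cv,.12,T))
o1,d1=ray(c,cu,cv,T)
for n,(r0,r1,c0,c1) in {"top":(238,265,240,270),"scene":(160,182,325,352)}.items():
    g=np.load(f"pics/{n}.npz");D=g["d"][r0:r1,c0:c1];k=(D>0)&(D<np.min(D[D>0])+.006)
    v,u=np.nonzero(k);(a,b),rr=cv2.minEnclosingCircle(np.stack([u,v],1).astype(np.float32))
    C=bot.get_calibration(n);o2,d2=ray(C,a+c0,b+r0)
    s=np.linalg.lstsq(np.stack([d1,-d2],1),o2-o1,rcond=None)[0]
    print(n,a+c0,b+r0,rr,k.sum(),o1+d1*s[0],o2+d2*s[1],onz(C,a+c0,b+r0,.12))
```

```text
wrist 253.641263961792 185.04275131225586 11.094006538391113 354 [0.4609 0.1756 0.1191] [0.4611 0.1756 0.12  ]
top 253.81034469604492 249.741379737854 3.9260642528533936 32 [0.4601 0.1759 0.1148] [0.46   0.1769 0.1148] [0.4595 0.1765 0.12  ]
scene 338.1969699859619 173.07575798034668 4.332744598388672 34 [0.4599 0.1759 0.1138] [0.4602 0.1743 0.1137] [0.4676 0.1751 0.12  ]
```

Request:
play_rows:
  steps:
    - {"gripper": 60,"x": 0.17,"y": 0.58,"z": 0,"roll": 0}
    - {"gripper": 60,"x": 0,"y": 0,"z": 0,"roll": 0}
    - {"gripper": 60,"x": 0,"y": 0,"z": -0.7,"roll": 0}
    - {"gripper": 60,"x": 0,"y": 0,"z": -0.7,"roll": 0}
    - {"gripper": 60,"x": 0,"y": 0,"z": 0,"roll": 0}
    - {"gripper": 60,"x": 0,"y": 0,"z": 0,"roll": 0}

```text
clock: 3.3
eef_pos: [0.4661, 0.167, 0.1724]
eef_rot: [2.413, -1.999, -0.018]
ft_force: [-0.7, 0.2, -0.0]
gripper_width: 0.0601
```

Request:
play_rows:
  steps:
    - {"gripper": 60,"x": -0.1,"y": 0.18,"z": 0,"roll": 0}
    - {"gripper": 60,"x": 0,"y": 0,"z": 0,"roll": 0}
    - {"gripper": 60,"x": 0,"y": 0,"z": -0.5,"roll": 0}
    - {"gripper": 60,"x": 0,"y": 0,"z": -0.5,"roll": 0}
    - {"gripper": 60,"x": 0,"y": 0,"z": 0,"roll": 0}
    - {"gripper": 60,"x": 0,"y": 0,"z": 0,"roll": 0}

```text
clock: 3.9
eef_pos: [0.4662, 0.1774, 0.1294]
eef_rot: [-2.415, 2.004, 0.007]
ft_force: [-0.8, 0.3, -0.2]
gripper_width: 0.0602
```

Request:
play_rows:
  steps:
    - {"gripper": 60,"x": -0.12,"y": 0,"z": 0,"roll": 0}
    - {"gripper": 60,"x": 0,"y": -0.02,"z": -0.3,"roll": 0}
    - {"gripper": 60,"x": -0.02,"y": 0,"z": -0.3,"roll": 0}
    - {"gripper": 60,"x": 0,"y": 0,"z": -0.15,"roll": 0}
    - {"gripper": 60,"x": 0,"y": 0,"z": 0,"roll": 0}
    - {"gripper": 60,"x": 0,"y": 0,"z": 0,"roll": 0}

```text
clock: 4.5
eef_pos: [0.4621, 0.1783, 0.0983]
eef_rot: [-2.409, 1.996, -0.002]
ft_force: [-0.5, -0.2, 1.0]
gripper_width: 0.0596
```

Request:
play_rows:
  steps:
    - {"gripper": 60,"x": -0.02,"y": -0.04,"z": -0.14,"roll": 0}
    - {"gripper": 60,"x": 0,"y": 0,"z": 0,"roll": 0}
    - {"gripper": 10,"x": 0,"y": 0,"z": 0,"roll": 0}
    - {"gripper": 10,"x": 0,"y": 0,"z": 0,"roll": 0}
    - {"gripper": 10,"x": 0,"y": 0,"z": 0,"roll": 0}
    - {"gripper": 10,"x": 0,"y": 0,"z": 0,"roll": 0}
    - {"gripper": 10,"x": 0,"y": 0,"z": 0,"roll": 0}
    - {"gripper": 10,"x": 0,"y": 0,"z": 0,"roll": 0}
  force: 25

```text
clock: 5.3
eef_pos: [0.4622, 0.1765, 0.0926]
eef_rot: [-2.407, 1.995, -0.004]
ft_force: [-0.3, -1.1, 0.5]
gripper_width: 0.0214
```

Request:
play_rows:
  steps:
    - {"gripper": 10,"x": 0,"y": 0,"z": 0.2,"roll": 0}
    - {"gripper": 10,"x": 0,"y": 0,"z": 0.2,"roll": 0}
    - {"gripper": 10,"x": 0,"y": 0,"z": 0.2,"roll": 0}
    - {"gripper": 10,"x": 0,"y": 0,"z": 0.3,"roll": 0}
    - {"gripper": 10,"x": 0,"y": 0,"z": 0.5,"roll": 0}
    - {"gripper": 10,"x": 0,"y": 0,"z": 0.6,"roll": 0}
    - {"gripper": 10,"x": 0,"y": 0,"z": 0.6,"roll": 0}
    - {"gripper": 10,"x": 0,"y": 0,"z": 0.6,"roll": 0}
    - {"gripper": 10,"x": 0,"y": 0,"z": 0,"roll": 0}
    - {"gripper": 10,"x": 0,"y": 0,"z": 0,"roll": 0}

```text
clock: 6.3
eef_pos: [0.4607, 0.1761, 0.266]
eef_rot: [-2.404, 1.993, -0.007]
ft_force: [-0.0, 0.6, -2.0]
gripper_width: 0.0216
```

Request:
play_rows:
  steps:
    - {"gripper": 10,"x": 0.2,"y": -0.8,"z": 0,"roll": 0}
    - {"gripper": 10,"x": 0.2,"y": -0.8,"z": 0,"roll": 0}
    - {"gripper": 10,"x": 0.2,"y": -0.8,"z": -0.1,"roll": 0}
    - {"gripper": 10,"x": 0.2,"y": -0.8,"z": -0.1,"roll": 0}
    - {"gripper": 10,"x": 0.2,"y": -0.8,"z": -0.2,"roll": 0}
    - {"gripper": 10,"x": 0.2,"y": -0.8,"z": -0.2,"roll": 0}
    - {"gripper": 10,"x": 0.2,"y": -0.8,"z": -0.2,"roll": 0}
    - {"gripper": 10,"x": 0.1,"y": -0.5,"z": -0.2,"roll": 0}
    - {"gripper": 10,"x": 0,"y": 0,"z": 0,"roll": 0}
    - {"gripper": 10,"x": 0,"y": 0,"z": 0,"roll": 0}

```text
clock: 7.3
eef_pos: [0.5296, -0.1389, 0.2045]
eef_rot: [-2.412, 1.992, 0.014]
ft_force: [0.9, 0.3, -1.1]
gripper_width: 0.0212
```

Run:
```python
from h import *
s=bot.state();print(s["eef_pos"],s["ft_force"])
im,d=bot.capture("wrist");a,_=bot.capture("scene")
save("v3",np.hstack([im[100:400,150:420],cv2.resize(a[90:240,90:260],None,fx=2.6,fy=2.6)[:300]]))
```

```text
[ 0.52955969 -0.13892753  0.20450098] [ 0.91441543  0.25156762 -1.10318432]
```

View pics/v3.png

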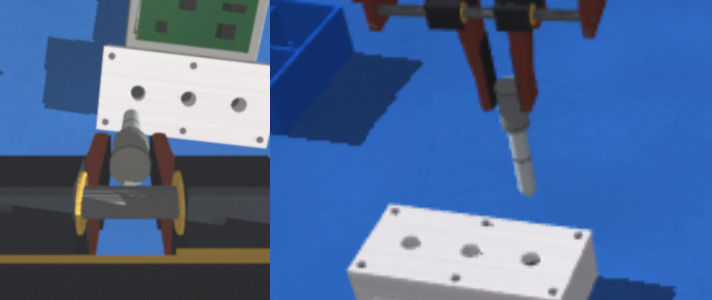

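Wrist crop: the nose hangs just short of the left socket (crop ~(137,93)); scene crop shows the post upright above the jig. Now the tip pose from the state.

```bash
cat >> h.py <<'E'
def Rv(r): return cv2.Rodrigues(np.array(r,float))[0]
R0=Rv([-2.407,1.995,-.004]);p0=np.array([.4622,.1765,.0926])
S={"L":np.array([.5353,-.1440]),"M":np.array([.539,-.1983]),"R":np.array([.5428,-.2523])}
def tip(s=None):
    s=s or bot.state();R=Rv(s["eef_rot"])@R0.T
    return np.array(s["eef_pos"])+R@(np.array([.461,.176,.010])-p0), R[:,2]
E
python3 - <<'E'
from h import *
np.set_printoptions(precision=4,suppress=True)
t,a=tip();print(t,a,{k:(S[k]-t[:2])/.05 for k in S})
# wrist check: predicted tip pixel
T=wristT();c=bot.get_calibration("wrist");q=np.linalg.inv(T)@np.r_[t,1];print((c["mtx"]@q[:3])[:2]/q[2]-[150,100])
E
```

```text
[ 0.5278 -0.1382  0.1225] [ 0.0098 -0.0051  0.9999] {'L': array([ 0.1504, -0.1165]), 'M': array([ 0.2244, -1.2025]), 'R': array([ 0.3004, -2.2825])}
[130.806  114.1555]
```

Request:
play_rows:
  steps:
    - {"gripper": 10,"x": 0.15,"y": -0.12,"z": 0,"roll": 0}
    - {"gripper": 10,"x": 0,"y": 0,"z": 0,"roll": 0}
    - {"gripper": 10,"x": 0,"y": 0,"z": -0.35,"roll": 0}
    - {"gripper": 10,"x": 0,"y": 0,"z": -0.35,"roll": 0}
    - {"gripper": 10,"x": 0,"y": 0,"z": -0.2,"roll": 0}
    - {"gripper": 10,"x": 0,"y": 0,"z": 0,"roll": 0}
    - {"gripper": 10,"x": 0,"y": 0,"z": 0,"roll": 0}

```text
clock: 8.1
eef_pos: [0.5404, -0.1398, 0.1622]
eef_rot: [-2.419, 1.979, 0.005]
ft_force: [0.7, 0.0, -0.6]
gripper_width: 0.0216
```

```bash
cat > t.py <<'E'
from h import *
np.set_printoptions(precision=4,suppress=True)
s=bot.state();t,a=tip(s);print(s["clock"],t,a,s["ft_force"],s["gripper_width"],{k:(S[k]-t[:2])/.05 for k in S})
E
python3 t.py
```

```text
8.1 [ 0.5389 -0.14    0.0796] [ 0.0039 -0.0039  1.    ] [ 0.7215  0.0398 -0.6036] 0.021550001400103876 {'L': array([-0.0723, -0.0793]), 'M': array([ 0.0017, -1.1653]), 'R': array([ 0.0777, -2.2453])}
```

Request:
play_rows:
  steps:
    - {"gripper": 10,"x": -0.1,"y": -0.09,"z": -0.1,"roll": 0}
    - {"gripper": 10,"x": 0,"y": 0,"z": -0.2,"roll": 0}
    - {"gripper": 10,"x": 0,"y": 0,"z": -0.15,"roll": 0}
    - {"gripper": 10,"x": 0,"y": 0,"z": 0,"roll": 0}
    - {"gripper": 10,"x": 0,"y": 0,"z": 0,"roll": 0}

```text
clock: 8.6
eef_pos: [0.5358, -0.1451, 0.1395]
eef_rot: [-2.418, 1.979, 0.001]
ft_force: [-0.1, -0.7, 0.4]
gripper_width: 0.0213
```

```bash
python3 t.py
python3 - <<'E'
from h import *
im,d=bot.capture("wrist");a,_=bot.capture("scene")
save("v4",np.hstack([cv2.resize(im[150:300,220:340],None,fx=3,fy=3,interpolation=2),cv2.resize(a[90:240,90:230],None,fx=3,fy=3,interpolation=2)]))
E
```

```text
8.6 [ 0.5345 -0.1453  0.0569] [ 0.0014 -0.0031  1.    ] [-0.055  -0.719   0.3549] 0.02131646541809248 {'L': array([0.016 , 0.0264]), 'M': array([ 0.09  , -1.0596]), 'R': array([ 0.166 , -2.1396])}
```

View pics/v4.png

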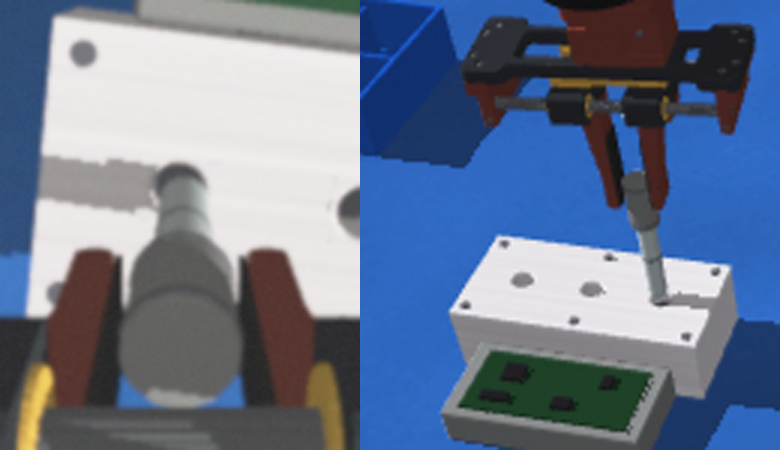

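Wrist and scene crops show the nose right over the mouth of the left socket. Going in gently.

Request:
play_rows:
  steps:
    - {"gripper": 10,"x": 0.01,"y": 0.02,"z": -0.08,"roll": 0}
    - {"gripper": 10,"x": 0,"y": 0,"z": -0.08,"roll": 0}
    - {"gripper": 10,"x": 0,"y": 0,"z": -0.08,"roll": 0}
    - {"gripper": 10,"x": 0,"y": 0,"z": 0,"roll": 0}

```text
clock: 9.1
eef_pos: [0.5371, -0.1439, 0.1274]
eef_rot: [-2.418, 1.978, -0.001]
ft_force: [-0.9, 0.0, 0.4]
gripper_width: 0.0212
```

```bash
python3 t.py
```

```text
9.1 [ 0.5359 -0.1442  0.0448] [-0.0003 -0.0027  1.    ] [-0.8873  0.0232  0.4051] 0.021194863644589418 {'L': array([-0.012 ,  0.0046]), 'M': array([ 0.062 , -1.0814]), 'R': array([ 0.138 , -2.1614])}
```

Request:
play_rows:
  steps:
    - {"gripper": 10,"x": -0.01,"y": 0,"z": -0.06,"roll": 0}
    - {"gripper": 10,"x": 0,"y": 0,"z": -0.06,"roll": 0}
    - {"gripper": 10,"x": -0.01,"y": 0,"z": -0.06,"roll": 0}

```text
clock: 9.4
eef_pos: [0.5378, -0.1441, 0.1199]
eef_rot: [-2.416, 1.977, -0.006]
ft_force: [-1.1, 0.8, 5.9]
gripper_width: 0.0213
```

Request:
play_rows:
  steps:
    - {"gripper": 10,"x": -0.01,"y": 0,"z": -0.06,"roll": 0}
    - {"gripper": 10,"x": 0,"y": 0,"z": -0.06,"roll": 0}

```text
clock: 9.6
eef_pos: [0.5382, -0.144, 0.115]
eef_rot: [-2.415, 1.976, -0.009]
ft_force: [-1.1, 2.4, 7.6]
gripper_width: 0.0213
```

```bash
python3 t.py
```

```text
9.6 [ 0.5374 -0.1443  0.0324] [-0.0059 -0.0024  1.    ] [-1.09    2.3704  7.6417] 0.02125465036741627 {'L': array([-0.0429,  0.0059]), 'M': array([ 0.0311, -1.0801]), 'R': array([ 0.1071, -2.1601])}
```

Request:
play_rows:
  steps:
    - {"gripper": 10,"x": -0.04,"y": 0,"z": -0.06,"roll": 0}
    - {"gripper": 10,"x": -0.03,"y": 0,"z": -0.05,"roll": 0}

```text
clock: 9.8
eef_pos: [0.536, -0.1441, 0.1107]
eef_rot: [-2.414, 1.976, -0.013]
ft_force: [-0.1, 0.7, 5.6]
gripper_width: 0.0213
```

Request:
play_rows:
  steps:
    - {"gripper": 10,"x": -0.02,"y": 0,"z": -0.04,"roll": 0}

```text
clock: 9.9
eef_pos: [0.5357, -0.1442, 0.1092]
eef_rot: [-2.413, 1.975, -0.015]
ft_force: [-1.0, 1.5, 5.8]
gripper_width: 0.0214
```

Request:
play_rows:
  steps:
    - {"gripper": 10,"x": -0.02,"y": 0,"z": -0.04,"roll": 0}

```text
clock: 10.0
eef_pos: [0.5358, -0.1444, 0.1082]
eef_rot: [-2.412, 1.975, -0.018]
ft_force: [-0.4, 2.5, 18.3]
gripper_width: 0.0209
```

```bash
python3 t.py
```

```text
10.0 [ 0.5357 -0.1448  0.0256] [-0.0131 -0.0013  0.9999] [-0.4483  2.4926 18.3368] 0.02094344594689434 {'L': array([-0.008,  0.016]), 'M': array([ 0.066, -1.07 ]), 'R': array([ 0.142, -2.15 ])}
```

Request:
play_rows:
  steps:
    - {"gripper": 10,"x": 0,"y": 0,"z": 0.0,"roll": 0}

```text
clock: 10.1
eef_pos: [0.5362, -0.1443, 0.1087]
eef_rot: [-2.411, 1.974, -0.02]
ft_force: [-0.0, 1.6, -1.3]
gripper_width: 0.0215
```

Request:
play_rows:
  steps:
    - {"gripper": 10,"x": 0,"y": 0,"z": -0.02,"roll": 0}

```text
clock: 10.2
eef_pos: [0.5368, -0.1443, 0.1084]
eef_rot: [-2.41, 1.974, -0.021]
ft_force: [-0.7, 0.4, 11.9]
gripper_width: 0.0213
```

```bash
python3 t.py
```

```text
10.2 [ 0.5369 -0.1447  0.0258] [-0.0155 -0.0013  0.9999] [-0.6582  0.4419 11.8758] 0.021345159887475852 {'L': array([-0.0319,  0.0139]), 'M': array([ 0.0421, -1.0721]), 'R': array([ 0.1181, -2.1521])}
```

Hard stop at about 29 mm. Checking the ring mark against the top.

Run:
```python
from h import *
a,_=bot.capture("scene")
save("v5",cv2.resize(a[120:210,150:240],None,fx=5,fy=5,interpolation=2))
```

```text
(no output)
```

View pics/v5.png

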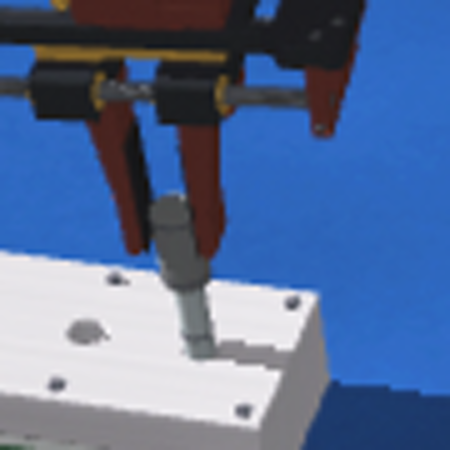

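Request:
play_rows:
  steps:
    - {"gripper": 10,"x": 0,"y": 0,"z": 0.15,"roll": 0}
    - {"gripper": 10,"x": -0.02,"y": 0,"z": 0.2,"roll": 0}
    - {"gripper": 10,"x": 0,"y": 0,"z": 0.25,"roll": 0}
    - {"gripper": 10,"x": 0,"y": 0,"z": 0.3,"roll": 0}
    - {"gripper": 10,"x": 0,"y": 0,"z": 0.1,"roll": 0}
    - {"gripper": 10,"x": 0,"y": 0,"z": 0,"roll": 0}

```text
clock: 10.85
eef_pos: [0.5354, -0.1446, 0.1624]
eef_rot: [-2.411, 1.974, -0.022]
ft_force: [0.1, -0.8, -0.3]
gripper_width: 0.0213
```

```bash
python3 t.py
```

```text
10.85 [ 0.5356 -0.145   0.0798] [-0.0158 -0.0006  0.9999] [ 0.0643 -0.7525 -0.3309] 0.02131363454704974 {'L': array([-0.0051,  0.0205]), 'M': array([ 0.0689, -1.0655]), 'R': array([ 0.1449, -2.1455])}
```

The ring mark (crop ~(200,338)) stands clear above the mouth (~(202,355)): spacer in the left socket. Post is out; on to the middle one.

Request:
play_rows:
  steps:
    - {"gripper": 10,"x": 0.04,"y": -0.5,"z": 0,"roll": 0}
    - {"gripper": 10,"x": 0.03,"y": -0.5,"z": 0,"roll": 0}
    - {"gripper": 10,"x": 0,"y": -0.06,"z": 0,"roll": 0}
    - {"gripper": 10,"x": 0,"y": 0,"z": -0.2,"roll": 0}
    - {"gripper": 10,"x": 0,"y": 0,"z": -0.15,"roll": 0}
    - {"gripper": 10,"x": 0,"y": 0,"z": 0,"roll": 0}

```text
clock: 11.45
eef_pos: [0.5375, -0.1969, 0.1422]
eef_rot: [-2.412, 1.973, -0.019]
ft_force: [-0.7, 0.3, -0.2]
gripper_width: 0.0213
```

```bash
python3 t.py
```

```text
11.45 [ 0.5375 -0.1972  0.0596] [-0.0137 -0.0019  0.9999] [-0.7347  0.2933 -0.1684] 0.021256343184121326 {'L': array([-0.0436,  1.065 ]), 'M': array([ 0.0304, -0.021 ]), 'R': array([ 0.1064, -1.101 ])}
```

Request:
play_rows:
  steps:
    - {"gripper": 10,"x": 0.03,"y": -0.02,"z": -0.04,"roll": 0}
    - {"gripper": 10,"x": 0,"y": 0,"z": -0.08,"roll": 0}
    - {"gripper": 10,"x": 0,"y": 0,"z": -0.08,"roll": 0}
    - {"gripper": 10,"x": 0,"y": 0,"z": -0.06,"roll": 0}

```text
clock: 11.85
eef_pos: [0.5392, -0.1961, 0.1278]
eef_rot: [-2.414, 1.97, -0.017]
ft_force: [0.3, -0.3, -0.3]
gripper_width: 0.0213
```

```bash
python3 t.py
```

```text
11.85 [ 0.539  -0.1965  0.0452] [-0.013  -0.0022  0.9999] [ 0.2762 -0.2842 -0.2722] 0.021285412038844705 {'L': array([-0.0748,  1.0495]), 'M': array([-0.0008, -0.0365]), 'R': array([ 0.0752, -1.1165])}
```

Inside the mouth at 10 mm, no contact force; correct y and continue.

Request:
play_rows:
  steps:
    - {"gripper": 10,"x": 0,"y": -0.03,"z": -0.06,"roll": 0}
    - {"gripper": 10,"x": -0.01,"y": -0.01,"z": -0.06,"roll": 0}
    - {"gripper": 10,"x": -0.01,"y": 0,"z": -0.06,"roll": 0}

```text
clock: 12.15
eef_pos: [0.5382, -0.1982, 0.1181]
eef_rot: [-2.414, 1.97, -0.018]
ft_force: [-0.4, 0.2, -0.8]
gripper_width: 0.0214
```

Request:
play_rows:
  steps:
    - {"gripper": 10,"x": -0.02,"y": 0,"z": -0.06,"roll": 0}
    - {"gripper": 10,"x": -0.02,"y": 0,"z": -0.06,"roll": 0}

```text
clock: 12.35
eef_pos: [0.5378, -0.1986, 0.1131]
eef_rot: [-2.412, 1.97, -0.023]
ft_force: [0.7, 2.4, 7.8]
gripper_width: 0.0216
```

Request:
play_rows:
  steps:
    - {"gripper": 10,"x": -0.02,"y": 0,"z": -0.05,"roll": 0}

```text
clock: 12.45
eef_pos: [0.538, -0.1987, 0.1115]
eef_rot: [-2.411, 1.969, -0.026]
ft_force: [-0.4, 2.6, 8.4]
gripper_width: 0.0213
```

```bash
python3 t.py
```

```text
12.45 [ 0.5384 -0.1991  0.0289] [-0.0195 -0.0013  0.9998] [-0.3576  2.5699  8.3526] 0.021285238291388713 {'L': array([-0.0622,  1.1025]), 'M': array([0.0118, 0.0165]), 'R': array([ 0.0878, -1.0635])}
```

Request:
play_rows:
  steps:
    - {"gripper": 10,"x": -0.01,"y": 0.02,"z": -0.04,"roll": 0}

```text
clock: 12.55
eef_pos: [0.5384, -0.198, 0.1104]
eef_rot: [-2.41, 1.969, -0.029]
ft_force: [-0.4, 0.1, 6.1]
gripper_width: 0.0214
```

Request:
play_rows:
  steps:
    - {"gripper": 10,"x": 0,"y": 0,"z": -0.04,"roll": 0}

```text
clock: 12.65
eef_pos: [0.539, -0.1981, 0.109]
eef_rot: [-2.409, 1.969, -0.031]
ft_force: [-1.2, 0.8, 4.2]
gripper_width: 0.021
```

Request:
play_rows:
  steps:
    - {"gripper": 10,"x": 0,"y": 0,"z": -0.03,"roll": 0}

```text
clock: 12.75
eef_pos: [0.5393, -0.1981, 0.1081]
eef_rot: [-2.409, 1.968, -0.032]
ft_force: [-0.3, 1.6, 5.2]
gripper_width: 0.0215
```

Request:
play_rows:
  steps:
    - {"gripper": 10,"x": -0.02,"y": 0,"z": -0.03,"roll": 0}

```text
clock: 12.85
eef_pos: [0.5387, -0.1982, 0.1072]
eef_rot: [-2.408, 1.968, -0.034]
ft_force: [-1.0, 1.2, 5.2]
gripper_width: 0.0215
```

Request:
play_rows:
  steps:
    - {"gripper": 10,"x": -0.02,"y": 0,"z": -0.03,"roll": 0}

```text
clock: 12.95
eef_pos: [0.5384, -0.1982, 0.1064]
eef_rot: [-2.407, 1.968, -0.036]
ft_force: [0.3, 1.4, 7.3]
gripper_width: 0.0211
```

Request:
play_rows:
  steps:
    - {"gripper": 10,"x": -0.01,"y": 0,"z": -0.03,"roll": 0}

```text
clock: 13.05
eef_pos: [0.5386, -0.1983, 0.1058]
eef_rot: [-2.406, 1.968, -0.038]
ft_force: [-1.0, 2.0, 6.9]
gripper_width: 0.0214
```

Request:
play_rows:
  steps:
    - {"gripper": 10,"x": -0.01,"y": 0.01,"z": -0.07,"roll": 0}

```text
clock: 13.15
eef_pos: [0.5388, -0.198, 0.1032]
eef_rot: [-2.405, 1.967, -0.041]
ft_force: [0.3, 0.8, 5.5]
gripper_width: 0.0213
```

Request:
play_rows:
  steps:
    - {"gripper": 10,"x": -0.01,"y": 0,"z": -0.07,"roll": 0}

```text
clock: 13.25
eef_pos: [0.5389, -0.198, 0.1005]
eef_rot: [-2.404, 1.967, -0.043]
ft_force: [-0.3, 2.0, 6.4]
gripper_width: 0.0213
```

```bash
python3 t.py
```

```text
13.25 [ 0.5403 -0.1986  0.0179] [-0.0317  0.0008  0.9995] [-0.347   2.0495  6.4122] 0.02128116425791344 {'L': array([-0.1007,  1.0914]), 'M': array([-0.0267,  0.0054]), 'R': array([ 0.0493, -1.0746])}
```

Request:
play_rows:
  steps:
    - {"gripper": 10,"x": -0.01,"y": 0,"z": -0.05,"roll": 0}

```text
clock: 13.35
eef_pos: [0.5389, -0.198, 0.0986]
eef_rot: [-2.403, 1.967, -0.044]
ft_force: [0.5, 2.1, 6.3]
gripper_width: 0.0211
```

Request:
play_rows:
  steps:
    - {"gripper": 10,"x": -0.01,"y": 0,"z": -0.04,"roll": 0}

```text
clock: 13.45
eef_pos: [0.5391, -0.1981, 0.0974]
eef_rot: [-2.403, 1.967, -0.046]
ft_force: [-1.5, 0.8, 16.8]
gripper_width: 0.0208
```

Request:
play_rows:
  steps:
    - {"gripper": 10,"x": 0,"y": 0,"z": -0.03,"roll": 0}

```text
clock: 13.55
eef_pos: [0.5401, -0.1984, 0.0973]
eef_rot: [-2.402, 1.966, -0.05]
ft_force: [-2.5, 1.6, 14.3]
gripper_width: 0.0212
```

Bottomed at TCP z 0.0973, 11 mm deeper than the left one. Release, rise, and look.

Request:
play_rows:
  steps:
    - {"gripper": 10,"x": 0,"y": 0,"z": 0,"roll": 0}
    - {"gripper": 40,"x": 0,"y": 0,"z": 0,"roll": 0}
    - {"gripper": 60,"x": 0,"y": 0,"z": 0,"roll": 0}
    - {"gripper": 60,"x": 0,"y": 0,"z": 0,"roll": 0}
    - {"gripper": 60,"x": 0,"y": 0,"z": 0,"roll": 0}
    - {"gripper": 60,"x": 0,"y": 0,"z": 0,"roll": 0}
    - {"gripper": 60,"x": 0,"y": 0,"z": 0.3,"roll": 0}
    - {"gripper": 60,"x": 0,"y": 0,"z": 0.6,"roll": 0}
    - {"gripper": 60,"x": 0,"y": 0,"z": 0.8,"roll": 0}
    - {"gripper": 60,"x": 0,"y": 0,"z": 0.8,"roll": 0}

```text
clock: 14.55
eef_pos: [0.5355, -0.1968, 0.2226]
eef_rot: [-2.404, 1.969, -0.032]
ft_force: [1.6, -0.5, -0.6]
gripper_width: 0.0599
```

Request:
play_rows:
  steps:
    - {"gripper": 60,"x": -0.5,"y": 0,"z": 0.5,"roll": 0}
    - {"gripper": 60,"x": -0.5,"y": 0,"z": 0.5,"roll": 0}
    - {"gripper": 60,"x": 0,"y": 0,"z": 0,"roll": 0}
    - {"gripper": 60,"x": 0,"y": 0,"z": 0,"roll": 0}

```text
clock: 14.95
eef_pos: [0.4878, -0.1981, 0.2851]
eef_rot: [-2.401, 1.966, -0.056]
ft_force: [0.7, -0.5, -0.3]
gripper_width: 0.0602
```

Run:
```python
from h import *
np.set_printoptions(precision=4,suppress=True)
print(bot.state()["eef_pos"],bot.state()["ft_force"])
T=wristT();w,dw=bot.capture("wrist");a,d=bot.capture("scene")
C=bot.get_calibration("scene")
D=d[120:200,130:210].copy();V,U=np.mgrid[120:200,130:210]
P=np.array([pt(C,u,v,z) for u,v,z in zip(U.ravel(),V.ravel(),D.ravel())]);P=P[np.hypot(*(P[:,:2]-S["M"]).T)<.03]
print("scene top z",np.percentile(P[:,2],[95,98,100]))
c=bot.get_calibration("wrist");V,U=np.mgrid[0:240,150:420]
P=np.array([pt(c,u,v,z,T) for u,v,z in zip(U.ravel(),V.ravel(),dw[0:240,150:420].ravel())]);P=P[(np.hypot(*(P[:,:2]-S["M"]).T)<.03)&(P[:,2]>.115)]
if len(P): print("wrist sleeve top",len(P),np.median(P,0),(P.max(0)+P.min(0))/2)
save("v6",np.hstack([cv2.resize(w[60:260,180:380],None,fx=2,fy=2),cv2.resize(a[130:210,120:200],None,fx=5,fy=5,interpolation=2)]))
```

```text
[ 0.4878 -0.1981  0.2851] [ 0.6519 -0.4668 -0.3057]
scene top z [0.1246 0.1257 0.1276]
wrist sleeve top 598 [ 0.5437 -0.1906  0.125 ] [ 0.5383 -0.1978  0.2908]
```

View pics/v6.png

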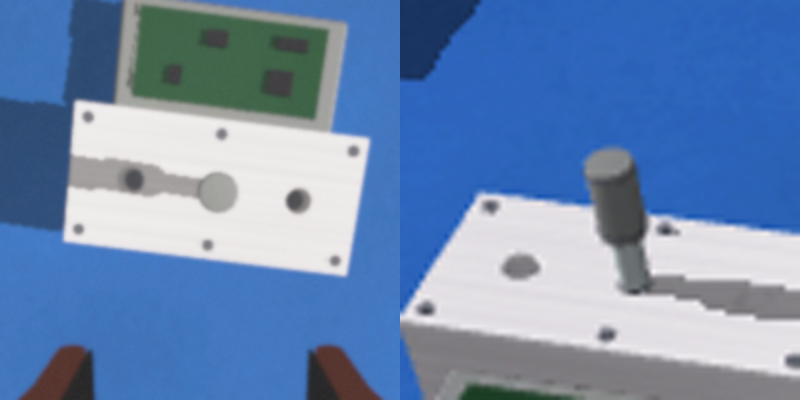

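The post stands free in the middle socket, its ring at the mouth (crop ~(633,287)). Its top is at z ≈ 0.125, which is 70 mm above the jig as expected.

```bash
python3 -c "
from plant import bot
print(bot.hand_in())"
```

```text
the job is handed in; nothing more can be done
None
```

The post is standing released in the middle socket, bottomed with its ring mark level with the jig's top, and the job is handed in. The simulator gave no verdict.

- **Left socket (first try):** the post stopped hard at about 29 mm, with the ring clear above the top, so it holds a spacer. I pulled the post out.
- **Middle socket:** the cup slid under about 5–8 N and the post stopped hard 11 mm deeper, at about 40 mm. The highest force I read in either socket was about 18 N, checked at the end of each move.
- **Last checks:** after release, both cameras put the post's top near z = 0.125 m, 70 mm above the jig as expected. The ring sits at the socket mouth, the arm is clear, and the time was about 15 s.
- **Not fully confirmed:** I did not measure the final tilt. It was about 0.03 rad while gripped, and the socket's clearance limits it to about 0.06, within the 0.08 allowed. The sleeve-top position from the wrist depth was noisy: the median was 5–8 mm off the socket centre, so I went by the picture. I did not re-measure the bystanders, but the arm never worked near them.

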